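# Kick up the sprung V rest and lay the rocker shaft across it

### The job

Press the pedal of the two-post shaft rest down until its sprung folding leg goes over centre and snaps up against its stop, and take off the pressure as soon as it goes: do not lean on the stop. Then take the rocker shaft out of the wooden saddle and set it down gently in the two V notches, about evenly between them, and let go. Leave the other things on the bench alone.

Things in the scene. Friction and masses are not known exactly. Their poses are not given: they have to be found in the camera images.
- rest: two-post shaft rest bolted to the bench: grey base plate 170 x 90 x 12 mm. Origin on the bench top, z up. Its +x runs along the base from the fixed V post (at x = -50 mm) to the folding leg (hinge at x = +45 mm) and on to the pedal. A shaft in both notches lies along x at y = 0, its axis about 100 mm above the bench
- pivot (a point): hinge centre of the folding leg, 34 mm above the bench; hinge axis along the rest's y. The leg is a bell crank: its post (V notch on top) and its pedal arm stand at right angles. Folded, the post leans inward over the base (toward the fixed V) by 25 to 57 degrees, with the pedal raised; pressing the pedal down swings the post up
- leg: the folding leg (steel, hinged; origin at the hinge centre, x along the pedal arm, z along the post). A spring holds it folded; its resistance fades to nothing at the over-centre point, and from there it pulls the leg on, away from the pushing hand, to the upper stop. The stop's setting varies: the post up to 15 degrees either side of upright; the over-centre point shifts with it
- pedal (a point): centre of the pedal, a round bar 12 mm thick, 50 mm long along the rest's y, 85 mm from the hinge centre; moves with the leg. Press on its top (6 mm above this point), following its arc. It takes 3 to 14 N down, most at first; when the leg snaps the pedal drops about 7 mm further by itself. Pushing with over 25 N damages the rest
- leg_v (a point): bottom of the V notch (90 degrees, 12 mm thick along the shaft) on the folding leg, 53 mm from the hinge centre; moves with the leg; its z axis points along the post, up when the leg stands upright
- fixed_v (a point): bottom of the V notch (90 degrees, 14 mm thick) on the fixed post, 87 mm above the bench; a seated shaft's axis lies 13 mm above a notch bottom
- saddle: wooden saddle fixed to the bench, 150 x 70 mm, two notched cheeks (18 mm thick, 120 mm apart, 36 mm high), base board 8 mm thick; origin on the bench under its centre, x along the shaft
- shaft_mid (a point): centre of the rocker shaft, a plain steel rod 18 mm thick, 180 mm long, about 0.25 kg, x along its length; it starts lying in the saddle with its axis 33 mm above the bench and is free to grasp between the cheeks; either end may go to either notch
- shaft: the same rocker shaft; origin at its centre, x along it
- grease_tin: tin of compound, 64 mm across, 60 mm high, standing behind the work; origin under its centre; leave alone
- spring: valve spring standing upright, 29 mm across, 46 mm high, in front; origin under its centre; leave alone
- tappet: bucket tappet, 34 mm across, 26 mm high, behind the work; origin under its centre; leave alone
Not all that is in view belongs to the job. Several things have the shape of the rest; the one meant has the colours described above.

How it is judged (in metres and radians):
On the way:
1. the folding leg has snapped over centre and stands against its upper stop, untouched (angle between leg_v's own z axis and vertical below 0.3 rad and contact force between each of the arm, the fingers and rest below 0.5 N), for 0.8 s.
At the end, for the whole second after the job is handed in: The leg stands up at its stop (post within 0.30 rad of vertical), and the rocker shaft lies still in both V notches: its centre within 4 mm of the rest's centre line sideways, within 25 mm of the rest's origin along it, 94 to 106 mm above the bench, and within 0.06 rad of the rest's x axis (angle between leg_v's own z axis and vertical below 0.3 rad and x of shaft_mid in the frame of rest between -0.025 and 0.025 m and y of shaft_mid in the frame of rest between -0.004 and 0.004 m and z of shaft_mid in the frame of rest between 0.094 and 0.106 m and angle between the x axis of shaft_mid and the x axis of rest, either way round below 0.06 rad and linear speed of shaft below 0.02 m/s); the robot touches nothing.
It fails at once if the robot pushes on the rest with more than 25 N (contact force between any of the arm, the fingers and rest above 25 N).
It fails at once if the shaft is dropped or rammed onto the rest (more than 45 N) (contact force between shaft and rest above 45 N).
It fails at once if a bystander (tin, spring, tappet) is moved more than 20 mm (distance of any of grease_tin, spring, tappet from where it was at the start of the episode above 0.02 m).
It also fails if it takes over 72 s, if anything falls off the work surface, if the arm or the gripper's body presses on something with over 40 N, if the wrist force passes 120 N, or if a joint passes its speed limit or range.

### The arm

A 6-joint arm with a two-finger parallel gripper is mounted at the origin on a cart in front of the work surface, level with it; the furniture and walls round the work are solid. World frame = base frame: x ahead of the robot, y to its left, z up, the work surface at z = 0. Lengths are in m, angles in degrees, forces in N, time in s.
With the tool pointing down it reaches from about 0.35 to 0.875 m from the base axis. Payload 4.2 kg.
Tool frame: the origin (TCP) lies on the front face of the gripper's body, between the roots of the fingers; the fingertips stand finger_overhang ahead of it and the grasp point (between the pads) lies 51 mm ahead of it (finger_overhang is the distance from the TCP to the fingertips, in m); z points along the fingers, y is the line along which they close (so a half turn about z gives the same grasp; the last joint's range is limited). The gripper opens to 87 mm and grips with 3 to 60 N. Pads are 19 mm wide; open, the fingers measure 117 mm over their backs; the gripper's body (75 mm by 190 mm) begins 51 mm behind the grasp point.
Start: joints at [87.009, 22.042, 0.453, 0, -68.411, -14.817], TCP at [0.191, 0.595, 0.292] pointing down, gripper open.
Joint ranges: [-179.83, 179.83], [-69.29, 118.12], [-61.27, 80.66], [-181.25, 117.63], [-171.15, -9.14], [-177.46, 177.46]. Speed limits (degrees/s): [159.86, 159.86, 180, 180, 180, 180].

### API

Orientations are given as a 3x3 rotation matrix whose columns are the frame's x, y, z axes.
In Python, from station import sense, capture, camera_model, finish_job, finger_overhang gives the robot as it stands. The module is installed in compiled form; this text tells all that it offers.
- The arm moves only by the tool jog_arm, never from a script. Its argument "rows" is a list that holds one entry, the list of rows, each a list of 4 numbers: the shift along the tool's x, y, z in m, then the turn about the tool's z in rad. A call has 1 to 20 rows; each row shifts and turns the commanded pose from where the row before left it, along the tool's axes as they then stand; what a row does not reach is not made up. A row lasts 1/8 s, in which the tool goes at most 62.5 mm and 10.7 degrees, less where a joint would pass 70% of its speed; a pose out of reach is approached as far as the arm can. A call is refused whole if a number of a shift passes 0.0625 or a number of a turn 0.188, either way. A call with a gripper value outside its range is refused whole. "claw" is the opening, from 0 (shut) to 1 (fully open), set as the call begins (left out, the last holds). The fingers move at their own pace and stop on an object; the grip force is fixed at half the most. Time passes only in rows, so rows that do not move let the fingers close. It gives the time, the measured TCP pose, the force, the opening and the grip force at its end, in the units of the state.
- sense(): the state, without advancing time (a new reading comes with each control period).
- capture(name): name is "side" or "top" or "wrist"; returns the picture (384x512x3 uint8, red, green, blue); there is no depth.
- camera_model(name): a dict with "fovy" (degrees; the focal length in pixels is half the picture's height over the tangent of half this angle, whatever the lens; pixels are square), "cx", "cy" (the principal point, pixels), "eye" and "rotation" of the camera in the world. Camera axes: x right, y down, z forward; pixel columns grow to the right and rows downward; lengths in m; the calibration is good to about 2 mm. A picture is of the moment at which its call begins: read the wrist's pose just before it. camera_model takes no time and is no camera call; for the wrist camera it gives the pose at the moment of the call.
- finish_job(): hands the job in; it is judged then, once.
The state is a dict: "time_s": time; "joints": joint angles; "joint_velocities": joint speeds; "effort": joint torques, N m; "tcp_pos": TCP position; "ee_rot": TCP orientation; "wrist_force": force on the tool from outside, world axes, zero at the start; "moment": the same for the moment, N m; "gripper_width": opening from 0.0 (shut) to 1.0 (fully open); "gripper_force": force on a finger pad.
Only numpy, scipy, OpenCV 4.12 (cv2) and the standard library are available. Lean on these libraries where they do the work, as an engineer would, in place of code of your own. Each camera call takes 0.05 s, during which the arm holds its last target. There are 200 camera calls.

## Working session

There is one attempt and no reset: what is moved stays moved. The work goes in short steps, Python scripts to look and compute and a tool call to move; the robot and the scene stay as the last step left them, time stands still between calls to the robot, and variables do not carry over. Pictures are saved under pics/ and viewed, at most 10 in all, crops included, and the job is handed in when it is done.

Besides the shell and the picture viewer there is one more tool, called after ">>>" as name(argument=value, ...) on one line, values as JSON. jog_arm: Moves the arm, as the interface text tells. Its arguments: {"type":"object","properties":{"rows":{"type":"array"},"claw":{"type":"number"}},"required":["rows"]}

```bash
mkdir -p pics; python3 - <<'E'
from station import *
import cv2,numpy as np
s=sense();print(s['time_s'],s['tcp_pos'],np.round(s['ee_rot'],3).tolist(),finger_overhang if not callable(finger_overhang) else finger_overhang())
for n in("side","top","wrist"):
    m=camera_model(n);print(n,m)
    cv2.imwrite(f"pics/{n}0.png",capture(n)[:,:,::-1])
E
```

```text
0.0 [0.19094931 0.59464209 0.29115374] [[0.952, -0.306, -0.001], [-0.306, -0.952, -0.002], [0.0, 0.002, -1.0]] 0.0697
side {'fovy': 56.04948698081471, 'cx': 254.3203100646247, 'cy': 190.49757584034182, 'eye': array([ 0.14587132, -0.81221509,  0.59852996]), 'rotation': array([[ 0.9273685 , -0.17203276,  0.33225352],
       [-0.37368532, -0.38166353,  0.84539472],
       [-0.01862654, -0.90815069, -0.41822885]])}
top {'fovy': 47.72329151184954, 'cx': 250.02141952212355, 'cy': 189.16190901008133, 'eye': array([0.12563436, 0.1291927 , 1.33994864]), 'rotation': array([[ 0.12966574, -0.9474244 ,  0.29253   ],
       [-0.99152082, -0.12134307,  0.04650086],
       [-0.00855956, -0.29607915, -0.95512505]])}
wrist {'fovy': 70.07189840519445, 'cx': 252.81709541432198, 'cy': 188.44974004526767, 'eye': array([0.25325412, 0.57425068, 0.38311444]), 'rotation': array([[-0.30485789, -0.92388144, -0.23131095],
       [-0.95239645,  0.29614557,  0.07237953],
       [ 0.00163161,  0.2423652 , -0.97018372]])}
```

View pics/top0.png

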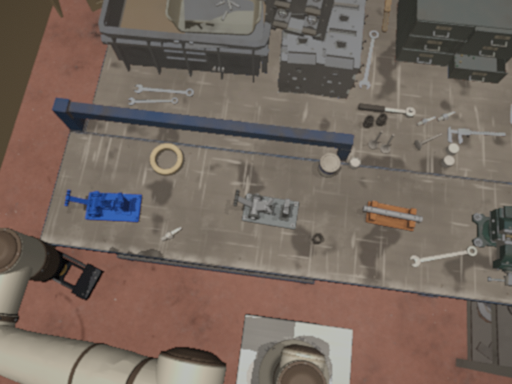

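View pics/side0.png

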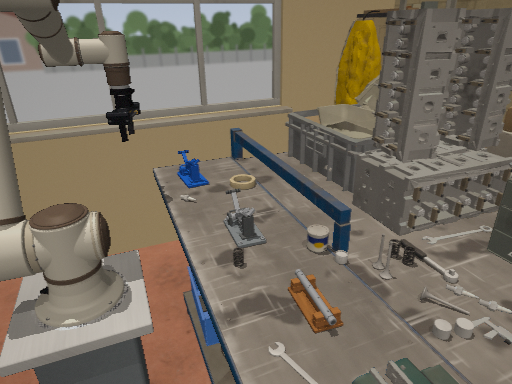

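Three things have the rest's shape: blue at top (112,207), grey at top (268,210) and dark green at top (490,228). Only the grey one matches the description. The shaft in the orange saddle is at (393,213). I'll confirm in an enlarged crop.

```bash
cat > h.py <<'E'
from station import *
import cv2,numpy as np
def ray(m,u,v):
    f=192/np.tan(np.radians(m['fovy'])/2)
    d=m['rotation']@np.array([(u-m['cx'])/f,(v-m['cy'])/f,1.]);return m['eye'],d/np.linalg.norm(d)
def plane(m,u,v,z):
    e,d=ray(m,u,v);return e+d*(z-e[2])/d[2]
def tri(m1,p1,m2,p2):
    A=[];b=[]
    P=np.zeros((3,3));q=np.zeros(3)
    L=[ray(m1,*p1),ray(m2,*p2)]
    for e,d in L:
        M=np.eye(3)-np.outer(d,d);P+=M;q+=M@e
    x=np.linalg.solve(P,q);return x,[np.linalg.norm((np.eye(3)-np.outer(d,d))@(x-e)) for e,d in L]
def proj(m,X):
    c=m['rotation'].T@(np.asarray(X)-m['eye']);f=192/np.tan(np.radians(m['fovy'])/2)
    return m['cx']+f*c[0]/c[2],m['cy']+f*c[1]/c[2]
E
python3 - <<'E'
from h import *
t=cv2.imread('pics/top0.png');s=cv2.imread('pics/side0.png')
a=cv2.resize(t[180:235,225:305],(800,550)[0:2] if 0 else (400,275),interpolation=cv2.INTER_CUBIC)
b=cv2.resize(s[180:250,215:275],(400*6//7*7//6,467),interpolation=cv2.INTER_CUBIC)
c=cv2.resize(t[195:235,355:435],(400,200),interpolation=cv2.INTER_CUBIC)
o=np.zeros((480,800,3),np.uint8);o[:275,:400]=a;o[:467,400:]=b;o[278:478,:400]=c
cv2.imwrite('pics/crop1.png',o)
m=camera_model('top');n=camera_model('side')
for p,z in[((268,210),.012),((236,199),.09),((393,213),.033),((318,238),.02),((330,163),.06),((355,162),.026),((350,140),.1)]:print(p,plane(m,*p,z).round(3))
# orange mask
h=cv2.cvtColor(t,cv2.COLOR_BGR2HSV);k=cv2.inRange(h,(5,120,80),(18,255,255));k[:, :340]=0;k[:195]=0;k[240:]=0
ys,xs=np.nonzero(k);print(cv2.minAreaRect(np.c_[xs,ys].astype(np.float32)))
E
```

```text
Traceback (most recent call last):
ValueError: could not broadcast input array from shape (467,399,3) into shape (467,400,3)
```

```bash
python3 - <<'E'
from h import *
t=cv2.imread('pics/top0.png');s=cv2.imread('pics/side0.png')
a=cv2.resize(t[180:235,225:305],(400,275),interpolation=cv2.INTER_CUBIC)
b=cv2.resize(s[180:250,215:275],(400,467),interpolation=cv2.INTER_CUBIC)
c=cv2.resize(t[195:235,355:435],(400,200),interpolation=cv2.INTER_CUBIC)
o=np.zeros((480,800,3),np.uint8);o[:275,:400]=a;o[:467,400:]=b;o[278:478,:400]=c
cv2.imwrite('pics/crop1.png',o)
m=camera_model('top');n=camera_model('side')
for p,z in[((268,210),.012),((236,199),.09),((393,213),.033),((318,238),.02),((330,163),.06),((355,162),.026),((350,140),.1)]:print(p,plane(m,*p,z).round(3))
h=cv2.cvtColor(t,cv2.COLOR_BGR2HSV);k=cv2.inRange(h,(5,120,80),(18,255,255));k[:, :340]=0;k[:195]=0;k[240:]=0
ys,xs=np.nonzero(k);print(cv2.minAreaRect(np.c_[xs,ys].astype(np.float32)))
E
```

```text
(268, 210) [0.471 0.129 0.012]
(236, 199) [0.473 0.228 0.09 ]
(393, 213) [ 0.506 -0.256  0.033]
(318, 238) [ 0.401 -0.034  0.02 ]
(330, 163) [ 0.635 -0.047  0.06 ]
(355, 162) [ 0.662 -0.131  0.026]
(350, 140) [ 0.703 -0.097  0.1  ]
((390.6346130371094, 215.32691955566406), (49.61738204956055, 21.965007781982422), 11.309932708740234)
```

View pics/crop1.png

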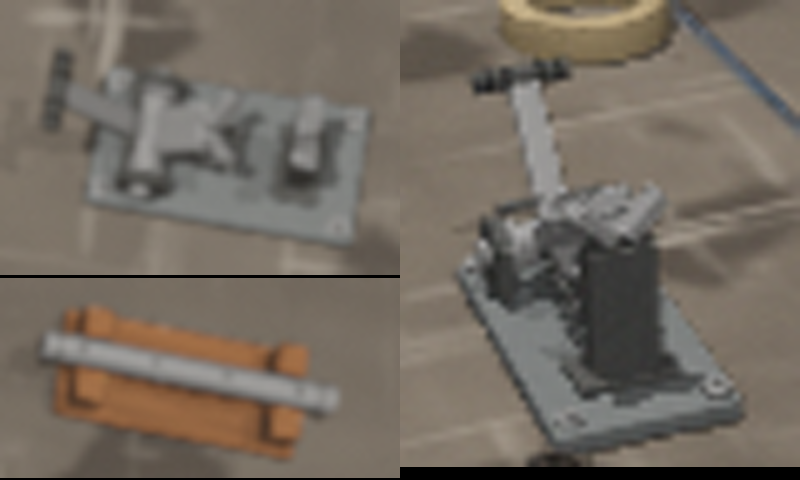

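Crop confirms it: grey base plate with corners at crop (105,65), (368,108), (352,243), (85,200), folded leg, and black pedal bar at top (237,198) / side (233,191). The shaft lies on the orange saddle with ends at top (364,209) and (422,219).

```bash
python3 - <<'E'
from h import *
m=camera_model('top');n=camera_model('side')
C=np.array([plane(m,225+u/5,180+v/5,.012) for u,v in[(105,65),(368,108),(352,243),(85,200)]])
print(C.round(3).tolist(),np.linalg.norm(C-np.roll(C,-1,0),axis=1).round(3))
o=C.mean(0);x=(C[0]+C[3]-C[1]-C[2])[:2];x/=np.linalg.norm(x);print('rest',o,x,np.degrees(np.arctan2(x[1],x[0])))
S=[plane(m,364.4,208.8,.036),plane(m,421.6,219.4,.036)];print('shaft',S,np.mean(S,0),np.linalg.norm(S[0]-S[1]),np.degrees(np.arctan2(*(S[0]-S[1])[1::-1])))
P,e=tri(m,(237,198),n,(233.3,191.2));print('pedal',P,e,'in rest',(P-o)[:2]@x,(P-o)[:2]@[-x[1],x[0]])
h=np.r_[o[:2]+.045*x,.034];print('hinge',h,'dist',np.linalg.norm(P-h))
s=sense();R=s['ee_rot'];print('tool yaw of y',np.degrees(np.arctan2(R[1,1],R[0,1])))
E
```

```text
[[0.518, 0.205, 0.012], [0.511, 0.036, 0.012], [0.423, 0.037, 0.012], [0.429, 0.206, 0.012]] [0.169 0.088 0.169 0.089]
rest [0.47015816 0.12082833 0.012     ] [0.03833521 0.99926494] 87.80301588847583
shaft [array([ 0.50688062, -0.16666817,  0.036     ]), array([ 0.49556977, -0.34209691,  0.036     ])] [ 0.50122519 -0.25438254  0.036     ] 0.1757929931034723 86.31093481567316
pedal [0.47617461 0.22427626 0.09704902] [np.float64(0.0020990395955406307), np.float64(0.0020990395955407365)] in rest 0.10360253362643668 -0.002046337173037799
hinge [0.47188324 0.16579525 0.034     ] dist 0.08610240322132032
tool yaw of y -107.81459507227862
```

>>> jog_arm(rows=[[[0,0,0,0.1856],[0,0,0,0.1856],[0,0,0,0.1856],[0,0,0,0.1856],[0,0,0,0.1856],[0,0,0,0.1856],[0,0,0,0.1856],[0.04,-0.033,0.006,0],[0.04,-0.033,0.006,0],[0.04,-0.033,0.006,0],[0.04,-0.033,0.006,0],[0.04,-0.033,0.006,0],[0.04,-0.033,0.006,0],[0.04,-0.033,0.006,0],[0.04,-0.033,0.006,0],[0.039,-0.035,0.006,0],[0,0,0,0],[0,0,0,0]]], claw=0)

```text
time_s: 2.4
tcp_pos: [0.4758, 0.2245, 0.2381]
ee_rot: [[-0.04, -0.999, -0.0], [-0.999, 0.04, -0.0], [0.0, 0.0, -1.0]]
wrist_force: [0.2, -0.2, 0.5]
gripper_width: 0.002
gripper_force: 0.0
```

```bash
python3 - <<'E'
from h import *
s=sense();print(s['time_s'],s['tcp_pos'],np.round(s['ee_rot'],3).tolist(),s['wrist_force'],s['gripper_width'])
w=camera_model('wrist');im=capture('wrist');print(w)
for nm,X in dict(ped=[.476,.224,.097],shaft=[.501,-.254,.036],hinge=[.472,.166,.034],tip=s['tcp_pos']+.0697*s['ee_rot'][:,2]).items(): print(nm,proj(w,X))
cv2.imwrite('pics/w1.png',im[:,:,::-1])
E
```

```text
2.4 [0.47578167 0.22445608 0.23806402] [[-0.04, -0.999, -0.0], [-0.999, 0.04, -0.0], [0.0, 0.0, -1.0]] [ 0.155083   -0.22417521  0.45334716] 0.002331299522980103
{'fovy': 70.07189840519445, 'cx': 252.81709541432198, 'cy': 188.44974004526767, 'eye': array([0.47297452, 0.158384  , 0.32989601]), 'rotation': array([[-0.99924736,  0.03791734,  0.00818428],
       [ 0.03877097,  0.96955553,  0.24178274],
       [ 0.00123265,  0.24191808, -0.9702959 ]])}
ped (np.float64(251.94951855110608), np.float64(196.81807323399158))
shaft (np.float64(187.40547889577752), np.float64(-504.47146242593595))
hinge (np.float64(253.67416047323937), np.float64(127.57161746356977))
tip (np.float64(252.15503251361608), np.float64(228.2142357928594))
```

View pics/w1.png

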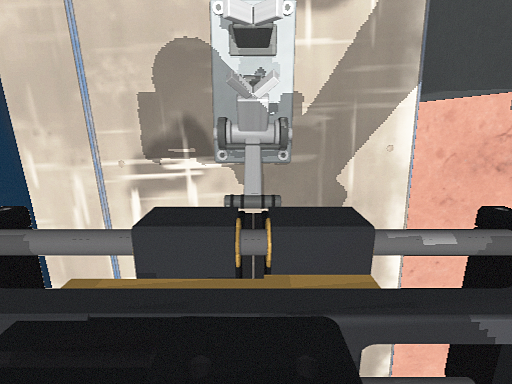

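The wrist view shows the pedal bar at (252,201), base near edge at row 163 (u 213–291), hinge barrel at row ~133. That agrees with the prediction to a few mm, so I refine using this view.

```bash
python3 - <<'E'
from h import *
w=camera_model('wrist')
x=np.array([.0384,.9993]);y=np.array([-.9993,.0384])
a=plane(w,213,163,.012);b=plane(w,291,163,.012);print(a,b,np.linalg.norm(a-b))
o=(a+b)[:2]/2-.085*x;print('origin',o)
h=np.r_[o+.045*x,.034]
# pedal: intersection of ray (252,201) with circle radius .085 about hinge in rest xz plane
e,d=ray(w,252.2,201)
from scipy.optimize import brentq
g=lambda t:np.linalg.norm(np.r_[(e+d*t-h)[:2]@x,(e+d*t-h)[2]])-.085
t=brentq(g,.1,.26);P=e+d*t;print('pedal',P,'ang',np.degrees(np.arctan2(P[2]-.034,(P-h)[:2]@x)))
E
```

```text
[0.52087253 0.20582308 0.012     ] [0.42967713 0.20926364 0.012     ] 0.091260279101155
origin [0.47201083 0.12260286]
pedal [0.47580849 0.23013581 0.09149977] ang 42.568241707538895
```

>>> jog_arm(rows=[[[-0.004,0,0.03,0],[0,0,0.03,0],[0,0,0.004,0],[0,0,0,0],[0,0,0,0]]])

```text
time_s: 3.08
tcp_pos: [0.4762, 0.2292, 0.1753]
ee_rot: [[-0.038, -0.999, 0.002], [-0.999, 0.038, 0.001], [-0.001, -0.002, -1.0]]
wrist_force: [0.4, -0.2, -0.1]
gripper_width: 0.002
gripper_force: 0.0
```

>>> jog_arm(rows=[[[-0.001,0,0.003,0],[0,0,0,0]]])

```text
time_s: 3.32
tcp_pos: [0.4766, 0.2298, 0.1733]
ee_rot: [[-0.038, -0.999, 0.002], [-0.999, 0.038, 0.0], [-0.001, -0.002, -1.0]]
wrist_force: [-2.9, -1.5, 8.4]
gripper_width: 0.009
gripper_force: 4.3
```

>>> jog_arm(rows=[[[-0.001,0,0.003,0],[0,0,0,0]]])

```text
time_s: 3.58
tcp_pos: [0.4768, 0.2317, 0.1714]
ee_rot: [[-0.038, -0.999, 0.003], [-0.999, 0.038, 0.003], [-0.003, -0.003, -1.0]]
wrist_force: [-5.5, -0.5, 14.3]
gripper_width: 0.007
gripper_force: 7.1
```

>>> jog_arm(rows=[[[-0.001,0,0.0015,0],[-0.001,0,0.0015,0],[0,0,0,0]]])

```text
time_s: 3.95
tcp_pos: [0.477, 0.2344, 0.1688]
ee_rot: [[-0.038, -0.999, 0.004], [-0.999, 0.038, 0.004], [-0.004, -0.004, -1.0]]
wrist_force: [-7.3, 3.9, 15.6]
gripper_width: 0.006
gripper_force: 7.7
```

>>> jog_arm(rows=[[[-0.002,0.001,0.001,0],[-0.002,0.001,0.002,0],[0,0,0,0]]])

```text
time_s: 4.32
tcp_pos: [0.4764, 0.238, 0.1655]
ee_rot: [[-0.037, -0.999, 0.007], [-0.999, 0.037, 0.003], [-0.004, -0.006, -1.0]]
wrist_force: [-0.2, 0.4, 11.0]
gripper_width: 0.005
gripper_force: 5.5
```

>>> jog_arm(rows=[[[-0.0015,0,0.0017,0],[-0.0015,0,0.0017,0],[-0.0014,0,0.0018,0],[-0.0014,0,0.0018,0],[0,0,0,0]]])

```text
time_s: 4.95
tcp_pos: [0.4767, 0.2442, 0.1583]
ee_rot: [[-0.038, -0.999, 0.007], [-0.999, 0.038, 0.004], [-0.005, -0.007, -1.0]]
wrist_force: [-0.9, 0.6, 10.0]
gripper_width: 0.002
gripper_force: 5.0
```

>>> jog_arm(rows=[[[-0.001,0,0.0019,0],[-0.001,0,0.0019,0],[-0.001,0,0.002,0],[-0.0009,0,0.002,0],[-0.0008,0,0.002,0],[0,0,0,0]]])

```text
time_s: 5.7
tcp_pos: [0.477, 0.2504, 0.1486]
ee_rot: [[-0.038, -0.999, 0.008], [-0.999, 0.038, 0.007], [-0.008, -0.008, -1.0]]
wrist_force: [-2.4, 5.2, 8.8]
gripper_width: 0.004
gripper_force: 4.6
```

>>> jog_arm(rows=[[[-0.0018,0.0005,0.0018,0],[-0.0012,0,0.002,0],[0,0,0,0]]])

```text
time_s: 6.08
tcp_pos: [0.4769, 0.2529, 0.1444]
ee_rot: [[-0.037, -0.999, 0.008], [-0.999, 0.038, 0.007], [-0.007, -0.008, -1.0]]
wrist_force: [0.3, 3.1, 6.2]
gripper_width: 0.004
gripper_force: 3.3
```

>>> jog_arm(rows=[[[-0.001,0,0.0018,0],[-0.0008,0,0.0018,0],[0,0,0,0]]])

```text
time_s: 6.45
tcp_pos: [0.477, 0.2548, 0.1406]
ee_rot: [[-0.038, -0.999, 0.008], [-0.999, 0.038, 0.007], [-0.007, -0.008, -1.0]]
wrist_force: [1.0, 3.5, 5.6]
gripper_width: 0.006
gripper_force: 2.7
```

>>> jog_arm(rows=[[[-0.0008,0,0.0018,0],[-0.0008,0,0.0018,0],[0,0,0,0]]])

```text
time_s: 6.82
tcp_pos: [0.4757, 0.2549, 0.1357]
ee_rot: [[-0.038, -0.999, 0.004], [-0.999, 0.038, 0.003], [-0.003, -0.004, -1.0]]
wrist_force: [2.4, 2.4, 3.4]
gripper_width: 0.007
gripper_force: 1.6
```

>>> jog_arm(rows=[[[-0.0006,0,0.0017,0],[-0.0006,0,0.0017,0],[0,0,0,0]]])

```text
time_s: 7.2
tcp_pos: [0.4734, 0.2536, 0.1299]
ee_rot: [[-0.04, -0.999, -0.003], [-0.999, 0.04, -0.003], [0.003, 0.003, -1.0]]
wrist_force: [-0.3, 0.5, 0.3]
gripper_width: 0.005
gripper_force: 0.2
```

Force has gone to zero, so the leg snapped. I'm backing off straight up and holding.

>>> jog_arm(rows=[[[0,0,-0.02,0],[0,0,-0.05,0],[0,0,-0.05,0],[0,0,-0.03,0],[0,0,0,0],[0,0,0,0],[0,0,0,0],[0,0,0,0],[0,0,0,0],[0,0,0,0],[0,0,0,0],[0,0,0,0]]])

```text
time_s: 8.7
tcp_pos: [0.4745, 0.2548, 0.2811]
ee_rot: [[-0.039, -0.999, 0.0], [-0.999, 0.039, 0.0], [-0.0, -0.0, -1.0]]
wrist_force: [-0.6, -0.4, 0.1]
gripper_width: 0.005
gripper_force: 0.0
```

```bash
python3 - <<'E'
from h import *
s=sense();print(s['tcp_pos'],s['wrist_force'])
w=camera_model('wrist');im=capture('wrist')[:,:,::-1];sd=capture('side')[:,:,::-1]
o=np.zeros((384,800,3),np.uint8);o[:,:512]=im;o[:,512:]=cv2.resize(sd[170:250,210:270],(288,384),interpolation=cv2.INTER_CUBIC)
cv2.imwrite('pics/w2.png',o);cv2.imwrite('pics/w2raw.png',im)
E
```

```text
[0.47449213 0.25476708 0.28110289] [-0.59825881 -0.43023558  0.08310542]
```

View pics/w2.png

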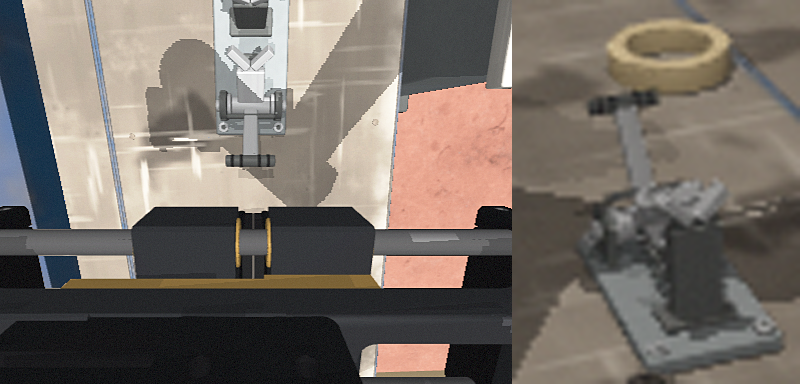

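The leg has swung back: the pedal is at side (233,191) again, wrist (250,160). The finger was too far out and slipped off the bar. I'll re-measure the pedal and press further in.

```bash
python3 - <<'E'
from h import *
from scipy.optimize import brentq
w=camera_model('wrist');n=camera_model('side')
x=np.array([.0384,.9993])
a=plane(w,216,135,.012);b=plane(w,289,135,.012);print(a,b,np.linalg.norm(a-b))
o=(a+b)[:2]/2-.085*x;print('origin',o)
im=cv2.imread('pics/w2raw.png');col=cv2.cvtColor(im,cv2.COLOR_BGR2GRAY)
print('bar profile',col[148:176,235].tolist())
print('row profile',col[161,215:285:2].tolist())
P,e=tri(w,(250,160.5),n,(233.3,191.5));print('pedal tri',P,e)
for y0 in(.167,.170):
  h=np.array([.4735,y0,.034]);e,d=ray(w,250,160.5)
  g=lambda t:np.linalg.norm(np.r_[(e+d*t-h)[:2]@x,(e+d*t-h)[2]])-.085
  P=e+d*brentq(g,.15,.3);print('pedal',P,np.degrees(np.arctan2(P[2]-.034,P[1]-y0)))
E
```

```text
[0.51977472 0.2056081  0.012     ] [0.42528134 0.20920776 0.012     ] 0.0945619151287554
origin [0.46926403 0.12246743]
bar profile [127, 132, 128, 130, 129, 132, 138, 86, 91, 101, 107, 121, 117, 106, 97, 88, 83, 70, 88, 227, 208, 206, 203, 209, 211, 206, 208, 203]
row profile [200, 199, 194, 193, 197, 129, 98, 105, 48, 68, 106, 104, 85, 39, 96, 103, 106, 102, 100, 107, 104, 82, 33, 95, 106, 107, 59, 43, 103, 102, 99, 133, 131, 131, 133]
pedal tri [0.47756174 0.22800103 0.09483342] [np.float64(0.001787003056635796), np.float64(0.001787003056635735)]
pedal [0.47591051 0.22896695 0.09212916] 43.169677614318
pedal [0.47585753 0.22846122 0.09565617] 46.52362939449814
```

>>> jog_arm(rows=[[[0.013,-0.001,0.03,0],[0.013,-0.0005,0.03,0],[0,0,0.03,0],[0,0,0.013,0],[0,0,0,0],[0,0,0,0]]])

```text
time_s: 9.55
tcp_pos: [0.4756, 0.2294, 0.1792]
ee_rot: [[-0.039, -0.999, 0.002], [-0.999, 0.039, 0.001], [-0.001, -0.002, -1.0]]
wrist_force: [-0.0, -1.1, -0.1]
gripper_width: 0.005
gripper_force: 0.0
```

>>> jog_arm(rows=[[[-0.0005,0,0.002,0],[-0.0015,0,0.002,0],[-0.0015,0.0003,0.0015,0],[-0.0015,0.0003,0.0015,0],[0,0,0,0]]])

```text
time_s: 10.18
tcp_pos: [0.475, 0.233, 0.1725]
ee_rot: [[-0.038, -0.999, 0.001], [-0.999, 0.038, -0.002], [0.002, -0.001, -1.0]]
wrist_force: [-0.0, -4.7, 8.7]
gripper_width: 0.004
gripper_force: 4.1
```

>>> jog_arm(rows=[[[-0.0005,0,0.0018,0],[-0.001,0,0.0018,0],[-0.0015,0.0003,0.0017,0],[-0.0015,0.0003,0.0017,0],[0,0,0,0]]])

```text
time_s: 10.8
tcp_pos: [0.4753, 0.2391, 0.1664]
ee_rot: [[-0.038, -0.999, 0.004], [-0.999, 0.038, 0.001], [-0.002, -0.004, -1.0]]
wrist_force: [-1.2, -1.1, 10.2]
gripper_width: 0.004
gripper_force: 5.4
```

>>> jog_arm(rows=[[[-0.0013,0,0.0018,0],[-0.0013,0,0.0018,0],[-0.0013,0,0.0018,0],[-0.0012,0,0.0018,0],[0,0,0,0]]])

```text
time_s: 11.42
tcp_pos: [0.4756, 0.2451, 0.1594]
ee_rot: [[-0.038, -0.999, 0.005], [-0.999, 0.038, 0.004], [-0.004, -0.004, -1.0]]
wrist_force: [-3.5, 1.7, 10.6]
gripper_width: 0.002
gripper_force: 5.5
```

>>> jog_arm(rows=[[[-0.0012,0,0.0018,0],[-0.0012,0,0.0018,0],[-0.0011,0,0.0018,0],[-0.001,0,0.0018,0],[0,0,0,0]]])

```text
time_s: 12.05
tcp_pos: [0.4758, 0.2503, 0.1521]
ee_rot: [[-0.038, -0.999, 0.005], [-0.999, 0.038, 0.005], [-0.005, -0.005, -1.0]]
wrist_force: [-3.2, 3.8, 9.7]
gripper_width: 0.008
gripper_force: 4.9
```

>>> jog_arm(rows=[[[-0.0003,0.0003,0.0018,0],[-0.0003,0.0003,0.0018,0],[-0.0003,0,0.0018,0],[-0.0003,0,0.0018,0],[0,0,0,0]]])

```text
time_s: 12.68
tcp_pos: [0.4762, 0.2531, 0.1454]
ee_rot: [[-0.037, -0.999, 0.008], [-0.999, 0.037, 0.008], [-0.009, -0.008, -1.0]]
wrist_force: [-2.6, 7.0, 9.0]
gripper_width: 0.004
gripper_force: 4.5
```

>>> jog_arm(rows=[[[-0.0003,0,0.0018,0],[-0.0003,0,0.0018,0],[0,0,0,0]]])

```text
time_s: 13.05
tcp_pos: [0.4764, 0.2532, 0.1414]
ee_rot: [[-0.037, -0.999, 0.008], [-0.999, 0.037, 0.007], [-0.008, -0.008, -1.0]]
wrist_force: [-0.9, 4.8, 6.7]
gripper_width: 0.005
gripper_force: 3.2
```

```bash
python3 - <<'E'
from h import *
s=sense();print(s['tcp_pos'],s['wrist_force'])
sd=capture('side')[:,:,::-1];n=camera_model('side');print(proj(n,s['tcp_pos']+.0697*s['ee_rot'][:,2]))
cv2.imwrite('pics/s3.png',cv2.resize(sd[150:250,200:280],(480,600),interpolation=cv2.INTER_CUBIC))
E
```

```text
[0.47644509 0.25323985 0.14143124] [-0.94397039  4.78915636  6.68028021]
(np.float64(230.4653078208171), np.float64(194.77336203241))
```

View pics/s3.png

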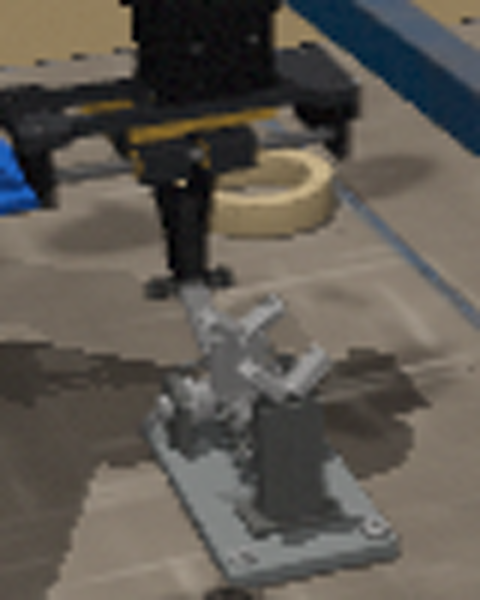

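The fingers are on the pedal bar at crop (188,282) and the post is rising at (255,310). Pressing on in small steps.

>>> jog_arm(rows=[[[-0.0005,0,0.0017,0],[-0.0005,0,0.0017,0],[0,0,0,0]]])

```text
time_s: 13.48
tcp_pos: [0.4757, 0.2528, 0.137]
ee_rot: [[-0.038, -0.999, 0.005], [-0.999, 0.038, 0.004], [-0.004, -0.005, -1.0]]
wrist_force: [1.4, 2.4, 3.4]
gripper_width: 0.003
gripper_force: 1.9
```

>>> jog_arm(rows=[[[-0.0005,0,0.0015,0],[-0.0005,0,0.0015,0],[0,0,0,0]]])

```text
time_s: 13.85
tcp_pos: [0.4731, 0.2507, 0.1315]
ee_rot: [[-0.04, -0.999, -0.003], [-0.999, 0.04, -0.002], [0.003, 0.003, -1.0]]
wrist_force: [0.6, 0.6, 1.3]
gripper_width: 0.001
gripper_force: 0.5
```

>>> jog_arm(rows=[[[-0.0005,0,0.0015,0],[0,0,0.0005,0],[0,0,0,0]]])

```text
time_s: 14.22
tcp_pos: [0.4736, 0.2516, 0.1299]
ee_rot: [[-0.04, -0.999, -0.002], [-0.999, 0.04, -0.001], [0.001, 0.002, -1.0]]
wrist_force: [0.2, 0.1, 0.8]
gripper_width: 0.006
gripper_force: 0.1
```

>>> jog_arm(rows=[[[-0.0005,0,0.0015,0],[0,0,0,0]]])

```text
time_s: 14.48
tcp_pos: [0.474, 0.2526, 0.1287]
ee_rot: [[-0.039, -0.999, -0.0], [-0.999, 0.039, -0.0], [0.0, 0.0, -1.0]]
wrist_force: [0.0, -0.3, -0.2]
gripper_width: 0.01
gripper_force: 0.0
```

```bash
python3 - <<'E'
from h import *
s=sense();print(s['tcp_pos'],s['wrist_force'])
sd=capture('side')[:,:,::-1];n=camera_model('side');print(proj(n,s['tcp_pos']+.0697*s['ee_rot'][:,2]))
cv2.imwrite('pics/s4.png',cv2.resize(sd[170:250,210:270],(450,600),interpolation=cv2.INTER_CUBIC))
E
```

```text
[0.47398095 0.25259544 0.1287248 ] [ 0.01829459 -0.31653016 -0.21219977]
(np.float64(229.89987386734128), np.float64(198.4200533860833))
```

View pics/s4.png

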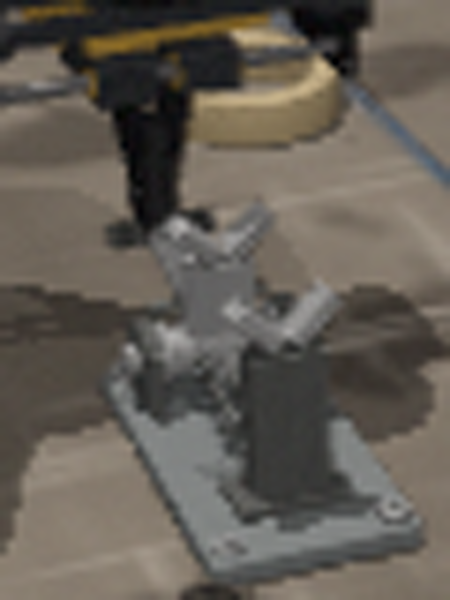

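```bash
python3 - <<'E'
from h import *
n=camera_model('side');x=np.array([.0384,.9993]);h=np.array([.473,.168,.034])
for a in(45,30,20,15,10,5,0):
  c,s=np.cos(np.radians(a)),np.sin(np.radians(a));P=h+np.r_[.085*c*x,.085*s]
  V=h+np.r_[-.053*s*x,.053*c]
  print(a,np.round(proj(n,P),1),'leg_v',np.round(proj(n,V),1),'crop',((proj(n,V)[0]-210)*7.5,(proj(n,V)[1]-170)*7.5),P)
im=cv2.imread('pics/s4.png')
E
```

```text
45 [232.1 191.8] leg_v [241.4 210.6] crop (np.float64(235.19313951083944), np.float64(304.6572970028599)) [0.475308   0.228062   0.09410408]
30 [231.2 195. ] leg_v [240.2 206.7] crop (np.float64(226.45839934642026), np.float64(275.40036679625973)) [0.47582671 0.24156063 0.0765    ]
20 [230.9 197.8] leg_v [239.3 204.5] crop (np.float64(220.07252223401508), np.float64(258.6409770150246)) [0.47606716 0.24781796 0.06307171]
15 [230.8 199.4] leg_v [238.9 203.5] crop (np.float64(216.7920219753757), np.float64(251.29141092393644)) [0.47615278 0.25004622 0.05599962]
10 [230.8 201.1] leg_v [238.5 202.6] crop (np.float64(213.4898687815513), np.float64(244.70420417804206)) [0.47621441 0.25165006 0.0487601 ]
5 [230.8 202.9] leg_v [238.  201.9] crop (np.float64(210.1933369916182), np.float64(238.92651102227788)) [0.47625158 0.25261728 0.04140824]
0 [230.8 204.8] leg_v [237.6 201.2] crop (np.float64(206.92915969764277), np.float64(233.9975393811)) [0.476264  0.2529405 0.034    ]
```

>>> jog_arm(rows=[[[0,0,0.0015,0],[0,0,0,0]]])

```text
time_s: 14.78
tcp_pos: [0.474, 0.2527, 0.1273]
ee_rot: [[-0.039, -0.999, -0.0], [-0.999, 0.039, -0.0], [0.0, 0.0, -1.0]]
wrist_force: [-0.7, 0.1, 0.7]
gripper_width: 0.005
gripper_force: 0.0
```

>>> jog_arm(rows=[[[0,0,0.0015,0],[0,0,0,0]]])

```text
time_s: 15.02
tcp_pos: [0.4741, 0.2526, 0.1258]
ee_rot: [[-0.039, -0.999, -0.0], [-0.999, 0.039, -0.0], [0.0, 0.0, -1.0]]
wrist_force: [-0.3, -0.2, 0.1]
gripper_width: 0.002
gripper_force: 0.0
```

```bash
python3 - <<'E'
from h import *
a=capture('side')[:,:,::-1].copy();cv2.imwrite('pics/s5raw.png',a)
b=cv2.imread('pics/s4.png')
g=cv2.cvtColor(a,cv2.COLOR_BGR2GRAY);print(g[194:208,224:242])
E
```

```text
[[122 124 115  37   7  19  22  23  18  47 105 128 127 126 126 124 125 124]
 [127 126 118  38   7  17  27  25  22  45 105 125 126 122 124 124 124 124]
 [124 125 117  38  13  16  25  23  24  48 105 124 124 122 121 120 118 119]
 [111 124 115  62  13  16  24  26  25  56 106 126 125 123 119 118 121 119]
 [107 111 116  64  16  16  26  48 118 164 126 129 130 136 141 143 141 129]
 [107 107 106  96   9  14  28  77 150 154 138 125 106  95 119 130 113 101]
 [106 104 103  97  54  22  25  52  97 108 104 115 124  89  88 117 102 117]
 [ 85  71  45  49  44  32  45  53  58  95 100 102 113 119  94 114 147 108]
 [ 59  53  41  43  54  45  87  83  83  81  82 102  99 102 115 114 108  99]
 [ 72  55  39  45  50  48  93 107 106 105 108 114 107 101 106  86  93  97]
 [ 71  53  59  70  72  68  92 107 107 108 109  87  89  94  77 111 109 123]
 [107 108 108 109 108 103  89  93 107 106  98 123 107 103  99 103 104 103]
 [109 108 106 108 110 109 105  92 107 105  94 104 102 103 103 102  99 104]
 [107 108 109 110 111 108 105  97  94 105  94 104 103 102 101 104 105 104]]
```

```bash
python3 - <<'E'
from h import *
n=camera_model('side');x=np.array([.0384,.9993]);y=np.array([-.9993,.0384]);h=np.array([.473,.168,.034])
for a in(45,22,15,12,10,8,5,0,-5):
  c,s=np.cos(np.radians(a)),np.sin(np.radians(a));P=h+np.r_[.085*c*x+.021*y,.085*s];print(a,np.round(proj(n,P),1))
for f in('pics/side0.png','pics/s5raw.png'):
  g=cv2.cvtColor(cv2.imread(f),cv2.COLOR_BGR2GRAY)[185:210,226:229].mean(1);print(np.round(g))
E
```

```text
45 [226.  192.8]
22 [225.  198.2]
15 [224.9 200.4]
12 [224.8 201.4]
10 [224.8 202.1]
8 [224.9 202.8]
5 [224.9 203.9]
0 [225.  205.8]
-5 [225.1 207.8]
[115. 105.  93.  97.  95.  87.  76.  51.  44. 115. 123. 121. 121. 120.
 117. 116. 119. 130. 121. 118. 119. 120. 122. 120. 120.]
[ 18.  15.  12.  15.  17.  19.  28.  40.  47.  53.  54.  56.  63.  65.
  70.  85.  46.  46.  45.  67. 108. 108. 110. 109. 108.]
```

>>> jog_arm(rows=[[[0,0,0.0015,0],[0,0,0,0]]])

```text
time_s: 15.32
tcp_pos: [0.474, 0.2526, 0.1243]
ee_rot: [[-0.039, -0.999, -0.0], [-0.999, 0.039, -0.0], [0.0, 0.0, -1.0]]
wrist_force: [0.1, -0.3, -0.4]
gripper_width: 0.006
gripper_force: 0.0
```

```bash
python3 - <<'E'
from h import *
g=cv2.cvtColor(capture('side')[:,:,::-1].copy(),cv2.COLOR_BGR2GRAY)[185:210,226:229].mean(1);print(np.round(g))
E
```

```text
[ 26.  14.  16.  12.  13.  16.  30.  27.  46.  56.  55.  54.  63.  66.
  64.  85.  45.  45.  44.  67. 108. 109. 109. 108. 110.]
```

The pedal stays put (end at row ~202.5, about 9°) while the tip moves freely above it with no force, so the leg has snapped. Retreating and checking.

>>> jog_arm(rows=[[[0,0,-0.02,0],[0,0,-0.04,0],[0,0,-0.05,0],[0,0,-0.03,0],[0,0,0,0],[0,0,0,0],[0,0,0,0],[0,0,0,0],[0,0,0,0],[0,0,0,0],[0,0,0,0],[0,0,0,0]]], claw=0.6)

```text
time_s: 16.88
tcp_pos: [0.4741, 0.2527, 0.2645]
ee_rot: [[-0.039, -0.999, 0.0], [-0.999, 0.039, -0.0], [0.0, -0.0, -1.0]]
wrist_force: [-1.0, 1.1, 0.1]
gripper_width: 0.599
gripper_force: 0.0
```

```bash
python3 - <<'E'
from h import *
s=sense();print(s['tcp_pos'],s['wrist_force'])
w=camera_model('wrist');im=capture('wrist')[:,:,::-1];sd=capture('side')[:,:,::-1]
print(np.round(cv2.cvtColor(sd.copy(),cv2.COLOR_BGR2GRAY)[185:210,226:229].mean(1)))
o=np.zeros((384,800,3),np.uint8);o[:,:512]=im;o[:,512:]=cv2.resize(sd[170:250,210:270],(288,384),interpolation=cv2.INTER_CUBIC)
cv2.imwrite('pics/w6.png',o);np.savez('pics/w6.npz',eye=w['eye'],R=w['rotation'])
E
```

```text
[0.47408947 0.25268385 0.26447354] [-0.98944704  1.10966246  0.10263247]
[118. 107.  96.  99.  98. 112. 121. 122. 123. 124. 121. 121. 115. 108.
 106. 104.  55.  56.  48.  68. 122. 111. 125. 124. 124.]
```

View pics/w6.png

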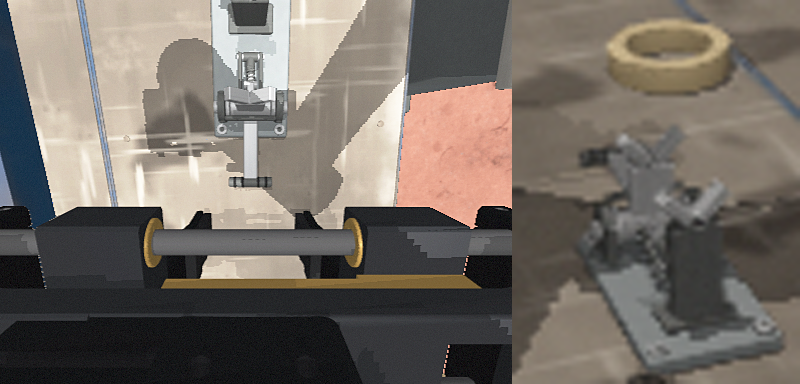

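The wrist and side crop show the leg standing: pedal at wrist (250,182), post upright beside the fixed V. On to the shaft.

>>> jog_arm(rows=[[[0.042,-0.004,0,0],[0.042,-0.004,0,0],[0.042,-0.004,0,0],[0.042,-0.004,0,0],[0.042,-0.004,0,0],[0.042,-0.004,0,0],[0.042,-0.004,0,0],[0.042,-0.004,0,0],[0.042,-0.004,0,0],[0.042,-0.004,0,0],[0.042,-0.004,0,0],[0.042,-0.003,0,0],[0,0,0,0],[0,0,0,0]]])

```text
time_s: 18.73
tcp_pos: [0.5011, -0.2526, 0.2643]
ee_rot: [[-0.04, -0.999, -0.0], [-0.999, 0.04, 0.0], [-0.0, 0.0, -1.0]]
wrist_force: [-0.3, -0.1, -0.8]
gripper_width: 0.599
gripper_force: 0.0
```

```bash
python3 - <<'E'
from h import *
s=sense();print(s['time_s'],s['tcp_pos'],s['wrist_force'])
w=camera_model('wrist');im=capture('wrist')[:,:,::-1].copy();cv2.imwrite('pics/w7.png',im)
print(proj(w,[.501,-.254,.033]))
h=cv2.cvtColor(im,cv2.COLOR_BGR2HSV)
for v in range(40,205,15):
  r=h[v];k=np.nonzero((r[:,1]>120)&(r[:,0]<20)&(r[:,0]>4))[0]
  gx=np.nonzero(h[v,200:310,1]<60)[0]+200
  print(v,k.min() if len(k) else None,k.max() if len(k) else None,gx.min() if len(gx) else None,gx.max() if len(gx) else None,len(gx))
E
```

```text
18.725 [ 0.50108824 -0.25261853  0.26427623] [-0.34794256 -0.10656558 -0.79929021]
(np.float64(252.32614693514725), np.float64(175.56329954076077))
40 None None 200 309 110
55 None None 200 309 110
70 None None 200 309 110
85 None None 200 309 110
100 None None 200 309 110
115 223 278 200 309 69
130 223 278 200 309 69
145 223 277 200 309 70
160 223 276 200 309 69
175 223 275 200 309 71
190 223 275 200 309 72
```

View pics/w7.png

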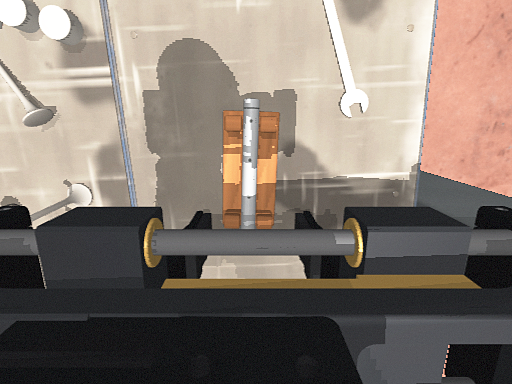

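Shaft runs from its far end at (251,99) to (249,228), centred on the saddle. Computing the grasp offset.

```bash
python3 - <<'E'
from h import *
w=camera_model('wrist');im=cv2.imread('pics/w7.png');h=cv2.cvtColor(im,cv2.COLOR_BGR2HSV)
pts=[]
for v in (125,135,145,155,165,185,195,205):
  r=h[v,232:270,1]<70;k=np.nonzero(r)[0]+232;print(v,k.min(),k.max())
  c=(k.min()+k.max())/2;pts.append(plane(w,c,v,.036))
P=np.array(pts);p=np.polyfit(P[:,1],P[:,0],1);E=plane(w,251,99.5,.038);mid=E[1]+.09
print('end',E,'mid y',mid,'x there',np.polyval(p,mid),'yaw',np.degrees(np.arctan2(1,p[0])))
s=[plane(w,223,111,.01),plane(w,280,111,.01)];print('saddle far edge',s)
E
```

```text
125 243 258
135 243 257
145 243 257
155 243 257
165 242 256
185 242 256
195 242 255
205 241 255
end [ 0.49932969 -0.3404088   0.038     ] mid y -0.2504088036112301 x there 0.5053324640062337 yaw 86.01731712136396
saddle far edge [array([ 0.53398163, -0.33030021,  0.01      ]), array([ 0.46464869, -0.32769858,  0.01      ])]
```

>>> jog_arm(rows=[[[0,-0.0025,0.02,0.028],[0,0,0.04,0],[0,0,0.04,0],[0,0,0.04,0],[0,0,0.025,0],[0,0,0.014,0],[0,0,0,0],[0,0,0,0]]])

```text
time_s: 19.77
tcp_pos: [0.5047, -0.2528, 0.0867]
ee_rot: [[-0.066, -0.998, 0.002], [-0.998, 0.066, -0.001], [0.001, -0.002, -1.0]]
wrist_force: [-0.0, -0.4, -0.4]
gripper_width: 0.599
gripper_force: 0.0
```

>>> jog_arm(rows=[[[0,0,0,0],[0,0,0,0],[0,0,0,0],[0,0,0,0],[0,0,0,0],[0,0,0,0]]], claw=0)

```text
time_s: 20.52
tcp_pos: [0.5043, -0.253, 0.0857]
ee_rot: [[-0.067, -0.998, 0.001], [-0.998, 0.067, -0.0], [0.0, -0.001, -1.0]]
wrist_force: [1.6, 0.0, 1.0]
gripper_width: 0.195
gripper_force: 30.0
```

>>> jog_arm(rows=[[[0,0,-0.01,0],[0,0,-0.03,0],[0,0,-0.04,0],[0,0,-0.04,0],[0,0,-0.03,0],[0,0,0,-0.028],[0,0,0,0]]])

```text
time_s: 21.4
tcp_pos: [0.5025, -0.2524, 0.234]
ee_rot: [[-0.04, -0.999, -0.003], [-0.999, 0.04, 0.002], [-0.002, 0.003, -1.0]]
wrist_force: [-0.5, 0.5, -2.1]
gripper_width: 0.197
gripper_force: 30.0
```

```bash
python3 - <<'E'
from h import *
s=sense();print(s['time_s'],s['tcp_pos'],s['wrist_force'],s['moment'],s['gripper_width'])
w=camera_model('wrist');im=capture('wrist')[:,:,::-1].copy();cv2.imwrite('pics/w8.png',im)
h=cv2.cvtColor(im,cv2.COLOR_BGR2HSV);print('hand tip px',proj(w,s['tcp_pos']+.0527*s['ee_rot'][:,2]))
g=h[:,:,2].astype(int);print('col252 rows90-215',g[60:215:3,251].tolist())
for v in(150,170,190,200):print(v,g[v,225:280:2].tolist())
d=np.r_[.0384,.9993,0];c=s['tcp_pos']-np.r_[0,0,.0527];print('end predicted (mid-grip)',proj(w,c-.09*d),'axis at -.05',proj(w,c-.05*d))
E
```

```text
21.4 [ 0.50246698 -0.25235932  0.23395673] [-0.47324747  0.50526467 -2.06554565] [ 0.0725017   0.01590012 -0.01637774] 0.19668326777665965
hand tip px (np.float64(252.1193834702457), np.float64(239.61640646191324))
col252 rows90-215 [215, 214, 218, 145, 254, 253, 253, 255, 255, 255, 85, 189, 204, 201, 201, 201, 202, 203, 202, 205, 213, 216, 204, 202, 202, 200, 201, 204, 205, 205, 202, 205, 205, 204, 204, 208, 205, 202, 205, 202, 206, 204, 202, 200, 205, 203, 204, 205, 205, 215, 212, 205]
150 [183, 199, 197, 189, 187, 189, 117, 151, 157, 166, 176, 181, 193, 202, 211, 213, 203, 187, 183, 174, 164, 146, 139, 163, 175, 179, 182, 165]
170 [236, 193, 190, 185, 182, 188, 115, 148, 155, 167, 178, 186, 191, 203, 212, 211, 200, 188, 182, 171, 166, 141, 124, 253, 250, 250, 249, 161]
190 [236, 189, 185, 175, 178, 173, 121, 146, 156, 165, 175, 180, 191, 203, 207, 210, 194, 188, 182, 170, 161, 136, 209, 254, 254, 255, 248, 97]
200 [191, 183, 182, 174, 171, 173, 134, 144, 157, 166, 177, 179, 191, 205, 207, 205, 195, 183, 177, 167, 156, 134, 117, 168, 167, 174, 134, 98]
end predicted (mid-grip) (np.float64(251.62034903932724), np.float64(69.82821211053098)) axis at -.05 (np.float64(251.7056487295122), np.float64(151.60668541308445))
```

```bash
python3 - <<'E'
import cv2
im=cv2.imread('pics/w8.png')
for v in(62,66,68,70,74,80,86,90,94,100):print(v,[tuple(map(int,im[v,c])) for c in(230,240,252,264,275)])
g=im[:,:,1]
for v in(74,82,94):print(v,g[v,228:280:2].tolist())
from h import *
s=sense();print(s['moment'],s['wrist_force'])
w=camera_model('wrist');c=s['tcp_pos']-np.r_[0,0,.0437]
for k in(-.09,-.08,-.1):print(k,proj(w,c+k*np.r_[.0384,.9993,0]))
E
```

```text
62 [(116, 129, 138), (179, 198, 214), (180, 200, 213), (186, 207, 220), (185, 202, 218)]
66 [(114, 126, 135), (185, 205, 221), (184, 203, 217), (187, 204, 220), (188, 205, 221)]
68 [(117, 127, 138), (189, 209, 224), (182, 202, 218), (188, 209, 220), (187, 204, 221)]
70 [(117, 132, 138), (172, 187, 201), (255, 255, 255), (226, 224, 222), (187, 205, 220)]
74 [(117, 127, 139), (153, 151, 152), (254, 254, 254), (247, 248, 247), (187, 206, 220)]
80 [(117, 128, 136), (151, 152, 152), (254, 254, 254), (248, 248, 247), (186, 205, 221)]
86 [(122, 131, 140), (154, 157, 152), (255, 255, 255), (247, 247, 246), (184, 203, 219)]
90 [(116, 129, 139), (120, 121, 120), (86, 89, 86), (163, 164, 162), (186, 206, 220)]
94 [(119, 131, 139), (164, 165, 161), (210, 211, 210), (255, 255, 255), (187, 207, 221)]
100 [(116, 130, 140), (152, 152, 151), (206, 206, 204), (247, 247, 247), (198, 217, 234)]
74 [122, 127, 127, 129, 115, 140, 151, 217, 238, 245, 247, 253, 254, 254, 255, 254, 252, 251, 248, 244, 227, 215, 213, 208, 202, 203]
82 [123, 128, 131, 131, 109, 137, 150, 158, 172, 175, 188, 188, 255, 254, 255, 254, 252, 251, 246, 242, 225, 209, 198, 207, 206, 204]
94 [129, 131, 130, 140, 79, 142, 165, 171, 180, 182, 192, 206, 211, 220, 216, 196, 255, 255, 255, 255, 213, 152, 182, 210, 207, 215]
[ 0.07830461 -0.06109914 -0.00261163] [ 0.94772383  0.72842626 -2.36822618]
-0.09 (np.float64(251.53274371189787), np.float64(66.33288339935258))
-0.08 (np.float64(251.56137886772476), np.float64(89.4055368316539))
-0.1 (np.float64(251.5029760462221), np.float64(42.347715035772296))
```

>>> jog_arm(rows=[[[-0.02,0.003,0,0],[-0.039,0.005,0,0],[-0.039,0.005,0,0],[-0.039,0.005,0,0],[-0.039,0.005,0,0],[-0.039,0.005,0,0],[-0.039,0.005,0,0],[-0.039,0.005,0,0],[-0.039,0.005,0,0],[-0.036,0.004,0,0],[0,0,0,0],[0,0,0,0],[0,0,0,0]]])

```text
time_s: 23.08
tcp_pos: [0.4709, 0.1161, 0.2351]
ee_rot: [[-0.04, -0.999, -0.001], [-0.999, 0.04, -0.001], [0.001, 0.001, -1.0]]
wrist_force: [-0.2, -0.1, -3.0]
gripper_width: 0.197
gripper_force: 30.0
```

```bash
python3 - <<'E'
from h import *
s=sense();print(s['time_s'],s['tcp_pos'],s['ee_rot'].round(3).tolist(),s['wrist_force'],s['gripper_width'])
w=camera_model('wrist');im=capture('wrist')[:,:,::-1].copy();cv2.imwrite('pics/w9.png',im)
sd=capture('side')[:,:,::-1];cv2.imwrite('pics/s9.png',sd)
x=np.array([.0384,.9993]);y=np.array([-.9993,.0384]);o=np.array([.4705,.122])
for nm,a,b,z in[('c1',-.085,.045,.012),('c2',-.085,-.045,.012),('fixed_v',-.05,0,.087),('leg_v',.037,0,.086)]:print(nm,np.round(proj(w,np.r_[o+a*x+b*y,z]),1))
v=np.zeros((384,800,3),np.uint8);v[:,:512]=im;v[:,512:]=cv2.resize(sd[160:250,200:268],(288,384),interpolation=cv2.INTER_CUBIC)
cv2.imwrite('pics/w9v.png',v)
E
```

```text
23.075 [0.47087717 0.11606037 0.23506301] [[-0.04, -0.999, -0.001], [-0.999, 0.04, -0.001], [0.001, 0.001, -1.0]] [-0.23251229 -0.09083793 -3.01136651] 0.19730283267178847
c1 [293.4 108.2]
c2 [211.9 108.2]
fixed_v [252.8 146.4]
leg_v [252.8 238.5]
```

View pics/w9v.png

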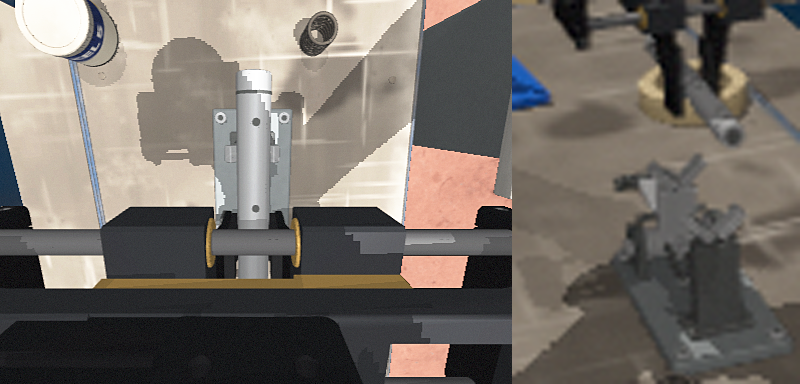

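The shaft (cols 238–271) lies centred over the base (corners (215,109), (292,109)) and the fixed V arms (226–280, row ~150). Leg still up. Lowering.

>>> jog_arm(rows=[[[0,0,0.02,0],[0,0,0.025,0],[0,0,0.015,0],[0,0,0.008,0],[0,0,0.004,0],[0,0,0,0],[0,0,0,0]]])

```text
time_s: 24.05
tcp_pos: [0.4716, 0.1168, 0.164]
ee_rot: [[-0.039, -0.999, 0.001], [-0.999, 0.039, 0.001], [-0.001, -0.001, -1.0]]
wrist_force: [-0.3, 0.2, -2.9]
gripper_width: 0.2
gripper_force: 30.0
```

>>> jog_arm(rows=[[[0,0,0.0015,0],[0,0,0.0015,0],[0,0,0,0]]])

```text
time_s: 24.42
tcp_pos: [0.4712, 0.1167, 0.1603]
ee_rot: [[-0.039, -0.999, -0.0], [-0.999, 0.039, -0.0], [0.0, 0.0, -1.0]]
wrist_force: [-0.4, 0.1, -2.2]
gripper_width: 0.195
gripper_force: 30.0
```

>>> jog_arm(rows=[[[0,0,0.0015,0],[0,0,0.0015,0],[0,0,0,0]]])

```text
time_s: 24.8
tcp_pos: [0.4712, 0.1167, 0.1572]
ee_rot: [[-0.039, -0.999, -0.0], [-0.999, 0.039, -0.0], [0.0, 0.0, -1.0]]
wrist_force: [0.5, 0.8, -2.0]
gripper_width: 0.198
gripper_force: 30.0
```

>>> jog_arm(rows=[[[0,0,0.001,0],[0,0,0.001,0],[0,0,0,0]]])

```text
time_s: 25.18
tcp_pos: [0.4712, 0.1167, 0.1553]
ee_rot: [[-0.039, -0.999, -0.0], [-0.999, 0.039, -0.0], [0.0, 0.0, -1.0]]
wrist_force: [0.6, 0.4, -2.2]
gripper_width: 0.196
gripper_force: 30.0
```

>>> jog_arm(rows=[[[0,0,0.001,0],[0,0,0,0]]])

```text
time_s: 25.42
tcp_pos: [0.4712, 0.1167, 0.1544]
ee_rot: [[-0.039, -0.999, -0.0], [-0.999, 0.039, -0.0], [0.0, 0.0, -1.0]]
wrist_force: [0.5, 0.4, -2.6]
gripper_width: 0.196
gripper_force: 30.0
```

>>> jog_arm(rows=[[[0,0,0.001,0],[0,0,0,0]]])

```text
time_s: 25.68
tcp_pos: [0.4713, 0.1167, 0.1534]
ee_rot: [[-0.039, -0.999, 0.0], [-0.999, 0.039, 0.0], [-0.0, -0.0, -1.0]]
wrist_force: [-0.0, 0.2, -2.2]
gripper_width: 0.198
gripper_force: 30.0
```

>>> jog_arm(rows=[[[0,0,0.001,0],[0,0,0,0]]])

```text
time_s: 25.92
tcp_pos: [0.4716, 0.1168, 0.1526]
ee_rot: [[-0.039, -0.999, 0.001], [-0.999, 0.039, 0.0], [-0.0, -0.001, -1.0]]
wrist_force: [0.8, 0.1, -2.8]
gripper_width: 0.194
gripper_force: 30.0
```

>>> jog_arm(rows=[[[0,0,0.001,0],[0,0,0,0]]])

```text
time_s: 26.18
tcp_pos: [0.4717, 0.1168, 0.1523]
ee_rot: [[-0.039, -0.999, 0.001], [-0.999, 0.039, 0.0], [-0.0, -0.001, -1.0]]
wrist_force: [-1.0, -1.9, 4.8]
gripper_width: 0.195
gripper_force: 30.0
```

>>> jog_arm(rows=[[[0,0,0.001,0],[0,0,0,0]]])

```text
time_s: 26.42
tcp_pos: [0.4718, 0.1169, 0.1522]
ee_rot: [[-0.038, -0.999, 0.002], [-0.999, 0.038, 0.0], [-0.0, -0.002, -1.0]]
wrist_force: [-3.8, -0.8, 10.1]
gripper_width: 0.193
gripper_force: 30.0
```

>>> jog_arm(rows=[[[0,0.0007,0,0],[0,0,0,0]]])

```text
time_s: 26.68
tcp_pos: [0.4716, 0.1169, 0.1522]
ee_rot: [[-0.038, -0.999, 0.003], [-0.999, 0.038, 0.0], [-0.001, -0.003, -1.0]]
wrist_force: [-0.2, -1.9, 9.2]
gripper_width: 0.194
gripper_force: 30.0
```

>>> jog_arm(rows=[[[0,0,0,0],[0,0,0,0],[0,0,0,0],[0,0,0,0],[0,0,0,0]]], claw=0.5)

```text
time_s: 27.3
tcp_pos: [0.4705, 0.1167, 0.1503]
ee_rot: [[-0.039, -0.999, -0.0], [-0.999, 0.039, -0.0], [0.0, 0.0, -1.0]]
wrist_force: [0.4, -0.1, 0.2]
gripper_width: 0.498
gripper_force: 0.0
```

>>> jog_arm(rows=[[[0,0,-0.01,0],[0,0,-0.03,0],[0,0,-0.05,0],[0,0,-0.05,0],[0,0,0,0],[0,0,0,0],[0,0,0,0]]])

```text
time_s: 28.18
tcp_pos: [0.47, 0.1164, 0.2892]
ee_rot: [[-0.039, -0.999, -0.003], [-0.999, 0.039, -0.001], [0.001, 0.003, -1.0]]
wrist_force: [-0.1, 0.4, -0.2]
gripper_width: 0.495
gripper_force: 0.0
```

```bash
python3 - <<'E'
from h import *
s=sense();print(s['time_s'],s['tcp_pos'],s['wrist_force'],s['gripper_width'])
w=camera_model('wrist');im=capture('wrist')[:,:,::-1].copy();cv2.imwrite('pics/w10.png',im)
n=camera_model('side');sd=capture('side')[:,:,::-1].copy();cv2.imwrite('pics/s10.png',sd)
x=np.array([.0384,.9993]);o=np.array([.4700,.122]);y=np.array([-x[1],x[0]])
for a in(-.094,.086):print('end',np.round(proj(n,np.r_[o+a*x,.1]),1),np.round(proj(w,np.r_[o+a*x,.1]),1))
g=cv2.cvtColor(im,cv2.COLOR_BGR2GRAY)
for a in(-.08,-.065,-.03,-.015,0):
  pl,pr=[proj(w,np.r_[o+a*x+b*y,.1]) for b in(.009,-.009)];v=int(round(pl[1]))
  print(a,v,round(pl[0],1),round(pr[0],1),g[v,int(pl[0])-8:int(pr[0])+10].tolist())
u=int(proj(w,np.r_[o-.09*x,.1])[0]);e=int(proj(w,np.r_[o-.094*x,.1])[1]);print('end col',u,e,g[e-15:e+15,u].tolist())
g=cv2.cvtColor(sd,cv2.COLOR_BGR2GRAY)
p=proj(n,np.r_[o-.094*x,.1]);print(g[int(p[1])-9:int(p[1])+9,int(p[0])-10:int(p[0])+10])
E
```

```text
28.175 [0.46995238 0.11640158 0.28919632] [-0.07055003  0.38085282 -0.1935235 ] 0.4948562598441441
end [251.7 217.5] [252.   96.9]
end [233.4 192.7] [252.1 263.6]
-0.08 112 261.1 242.9 []
-0.065 127 261.0 243.0 [215]
-0.03 162 260.7 243.3 [200]
-0.015 176 260.6 243.4 [201]
0 190 260.5 243.5 [199]
end col 251 96 [211, 210, 213, 213, 211, 212, 210, 212, 213, 219, 118, 135, 138, 144, 136, 178, 255, 255, 255, 255, 255, 255, 242, 250, 220, 119, 96, 228, 219, 216]
[[ 98  85  87  96 102 106 104 101 106 124  93  84 102 117 126 128 129 129
  130 128]
 [102  97  83  92  99 105 105 105 101 102  98 104 106  99 131 128 128 126
  125 120]
 [ 96  86  99  82  96 101 104 106 102  96  89 104 116 110 123 121 114 110
  103 101]
 [103 111  77  79  88  98 104 104  93  92  98 116 108 118 130 113 100  94
   93  92]
 [110 108 105  90  74  92  98 102  93  96  98  98 114 114 128 112  99  93
   98 111]
 [101 113 108 107  94  85  94 101 104 105 102  90  92 116 128 132 134 138
  128 122]
 [ 97  83 107 106  97  77  86  98  98  82  97 131  89  98 129 133 129 132
  137 146]
 [121 113  78  85 100  97  87  87 101 158 
[... 193 characters left out ...]
  96 107
  115 115]
 [ 83  45  66  72  64  54  54  56  76 105  80  60  57  70 101  79  83  95
  107 115]
 [ 40  44  54  60  59  55  57  54  64  87  80  59  64  84  87  78  80  88
   95 102]
 [ 41  42  53  58  57  57  54  55  55  66  92  97  99  83  76  77  80  88
   90  93]
 [ 49  42  56  57  58  57  55  54  54  55  60  59  73 106  96  94  92  89
   89  91]
 [ 39  42  53  59  54  57  55  55  55  55  59  61  73 109 116 113 109 104
  101  98]
 [ 50  46  52  61  54  52  55  55  53  55  58  60  81 127 122 123 123 123
  116 114]
 [ 40  44  51  58  54  55  54  53  57  55  59  59  73 105 118 125 123 123
  123 123]
 [ 74  43  49  59  56  54  57  52  55  57  58  60  71 112 131 108 125 125
  125 124]]
```

```bash
python3 - <<'E'
from h import *
im=cv2.imread('pics/w10.png');g=cv2.cvtColor(im,cv2.COLOR_BGR2GRAY)
for v in(101,127,165,190,200):print(v,g[v,230:275].tolist())
E
```

```text
101 [128, 129, 127, 129, 130, 129, 129, 132, 128, 132, 132, 128, 117, 144, 160, 162, 168, 169, 252, 255, 255, 255, 255, 255, 255, 255, 255, 248, 232, 210, 164, 147, 147, 150, 148, 153, 149, 143, 141, 138, 134, 124, 119, 115, 111]
127 [160, 160, 161, 159, 160, 159, 160, 160, 158, 158, 163, 165, 124, 141, 160, 168, 175, 183, 189, 202, 206, 214, 215, 201, 192, 183, 180, 164, 151, 124, 124, 125, 120, 138, 240, 247, 244, 247, 254, 201, 154, 158, 156, 157, 156]
165 [151, 153, 153, 151, 153, 151, 152, 157, 135, 121, 121, 121, 118, 135, 156, 166, 174, 183, 189, 205, 183, 158, 122, 153, 183, 181, 171, 156, 143, 109, 113, 124, 124, 125, 122, 125, 123, 123, 123, 123, 122, 120, 117, 150, 156]
190 [151, 149, 148, 150, 151, 151, 151, 152, 149, 154, 132, 100, 101, 134, 159, 164, 173, 182, 189, 201, 203, 200, 199, 186, 177, 175, 169, 151, 144, 102, 81, 104, 147, 159, 154, 149, 152, 152, 151, 150, 149, 151, 149, 149, 150]
200 [48, 111, 147, 151, 154, 151, 152, 148, 150, 153, 126, 106, 102, 132, 153, 166, 169, 183, 190, 199, 198, 199, 193, 184, 178, 178, 165, 149, 140, 100, 78, 86, 142, 154, 152, 151, 151, 152, 151, 150, 160, 108, 60, 59, 65]
```

The shaft is level and straight (cols 242–259, end at row 97), matching the seated position within about 1 mm. Handing in.

```bash
python3 -c "
from station import *
print(finish_job())"
```

```text
the job is handed in; nothing more can be done
None
```

The job is handed in, but no verdict came back. By my last camera check the leg stands at its stop after a second press (the first let go too early and it folded back), and the rocker shaft lies level in both V notches, released.

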